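# Lock the lathe spindle with the index plunger

### The job

Lock the wood lathe's spindle with the index plunger on top of the headstock: pull the sprung T-knob up out of its parking notch, turn it anticlockwise (seen from above) to its deep slot and let it snap down. Then turn the handwheel at the headstock's outer end slowly by its rim, either way, until the pin clicks fully home in an index hole, and let go. Force neither the knob nor the locked wheel, and do not disturb the things lying about.

Things in the scene. Friction and masses are not known exactly. Their poses are not given: they have to be found in the camera images.
- lathe: the fixed wood lathe. Origin on the bench under the headstock's middle; x to its rear, y along the spindle to the handwheel end, z up. Headstock 124 mm wide (x, 156 below), 220 long (y), flat top 245 mm above the bench; bed, bowl in a chuck, tool rest and tailstock lie towards -y. Plunger axis at x 0, y +30 mm; spindle axis 175 mm high; wheel plane at y +152 mm.
- knob_grip (a point): middle of the T-knob of the index plunger, upright on the headstock's top: a black bar 50 mm long, 13 thick, 20 high. x lies along the bar, z up. Parked, the point is 44 mm above the headstock's top and the bar's underside 16 mm above the bush. Bar parked: 35 deg clockwise from the lathe's x; in the slot: 35 deg anticlockwise.
- plunger (a joint): height of knob and pin in m. 0 = pin home in an index hole; about 0.0075 = pin tip riding on the index ring between holes; about 0.0115 = knob in its parking notch, pin clear; above 0.016 the knob clears the bush and can turn; 0.022 = end stop of the pull. A spring pushes it down: 6 N at 0, 9.6 N at 0.012, 12.6 N at 0.022, plus 2 N weight, and 0.6 N drag per 10 mm/s.
- knob: the T-knob with its cross pin (5 mm) and index pin, turning and lifting as one; x along the bar, origin 32 mm under knob_grip. It turns only while lifted clear of the bush, from the parking notch 70 deg anticlockwise (from above) to the deep slot. Stops 4 deg beyond either, within their play: turned on to the stop, it will drop in.
- wheel_center (a point): centre of the handwheel, a fixed point of the lathe with the lathe's axes (y outwards along the spindle). The wheel is an upright solid dark disc, 136 mm across, 14 thick, its top level with the headstock's top; 35 mm of room to the headstock's end face. It turns without end either way with 2 to 4 N at the rim and stays where left.
- bush (a point): fixed point on the plunger axis at the headstock's top, x towards the parking notch, z up: the foot of a round steel bush, 29 mm across, 18 mm high, with the parking notch (4 mm deep) and, 70 deg anticlockwise of it, the deep slot cut in its upper edge.
- index_ring (a point): fixed point on the spindle axis under the pin, inside the headstock (not visible): centre of a ring 80 mm across, fast on the spindle, with 12 holes 30 deg apart, 8 mm wide and deep, that the round-nosed 6 mm pin drops into from above. Where they stand is not measured; one lies within 25 deg either way. With the pin in a hole the wheel has about 3 deg of play.
- wax_tin: bystander: flat metal tin, 60 mm across, 34 mm high, on the headstock's top about 100 mm from the plunger on the chuck's side. Origin: centre of its underside.
- gouge: bystander: turning gouge with wooden handle, 420 mm long, 29 mm thick, lying on the bench at the left. Origin: under its length, 10 mm from the middle.
- chuck_key: bystander: T-shaped steel chuck key, 110 mm long, crossbar 100 mm, 12 mm thick, on the bench in front of the headstock. Origin: under the crossbar's middle.
- calipers: bystander: steel outside calipers, about 180 by 108 mm, 8 mm thick, lying on the bench at the left. Origin: under their middle.
- blank: bystander: square timber blank, 150 by 55 by 55 mm, on the bench outside the handwheel. Origin: centre of its underside.
- bowl: bystander: turned wooden bowl, 120 mm across, 50 mm high, on the bench to the left of the robot. Origin: centre of its underside.
- spanner: bystander: steel spanner, 190 mm long, on the bench to the right of the robot. Origin: under its middle.

How it is judged (in metres and radians):
On the way, in this order (a step that is already met when the one before it is completed fails the run):
1. the T-knob is pulled up clear of its notch and turned towards the slot (value of joint plunger above 0.0145 m and angle between the x axis of knob and the x axis of bush, either way round above 0.6 rad), for 0.05 s.
2. the knob has dropped into its deep slot (value of joint plunger below 0.0105 m and angle between the x axis of knob and the x axis of bush, either way round above 1.05 rad), for 0.1 s.
At the end, for the whole second after the job is handed in: T-knob in its deep slot (turned at least 60 deg from the parking notch) and the pin fully home in an index hole (plunger at less than 2.5 mm), with the knob and wheel let go (value of joint plunger below 0.0025 m and angle between the x axis of knob and the x axis of bush, either way round above 1.05 rad); the robot touches nothing.
It fails at once if the knob is forced against the bush: more than 60 N (contact force between knob and lathe above 60 N).
It fails at once if the pulled-out knob is yanked at its end stop: more than 30 N on it (value of joint plunger above 0.02 m and contact force between knob and lathe above 30 N).
It fails at once if the pin is strained by cranking at the wheel: more than 28 N on it while it sits in an index hole (value of joint plunger below 0.005 m and contact force between knob and lathe above 28 N).
It fails at once if something lying about is shifted by more than 30 mm (distance of any of wax_tin, gouge, chuck_key, calipers, blank, bowl, spanner from where it was at the start of the episode above 0.03 m).
It also fails if it takes over 64 s, if anything falls off the work surface, if the arm or the gripper's body presses on something with over 40 N, if the wrist force passes 120 N, or if a joint passes its speed limit or range.

### The arm

A 7-joint arm with a two-finger parallel gripper is mounted at the origin on the work surface. World frame = base frame: x ahead of the robot, y to its left, z up, the work surface at z = 0. Lengths are in m, angles in degrees, forces in N, time in s.
With the tool pointing down it reaches from about 0.425 to 0.875 m from the base axis. Payload 4.7 kg.
Tool frame: the origin (TCP) lies on the centre line of the jaws, within the pads' length; the fingertips stand 25 mm ahead of it and the grasp point (between the pads) lies 6 mm ahead of it; z points along the fingers, y is the direction in which the jaws open and shut (so a half turn about z gives the same grasp; the last joint's range is limited). The gripper opens to 87 mm and grips with 3 to 60 N. Pads are 19 mm wide; open, the fingers measure 117 mm over their backs; the gripper's body (75 mm by 190 mm) begins 51 mm behind the grasp point.
Start: joints at [68.302, 18.392, -4.016, 83.108, 1.295, 78.541, -3.26], TCP at [0.249, -0.601, 0.248] pointing down, gripper open.
Joint ranges: [-163.93, 163.93], [-17.29, 119.83], [-79.2, 71.16], [3.27, 140.29], [-89.18, 269.18], [5.43, 117.66], [-154.24, 154.24]. Speed limits (degrees/s): [147.25, 147.25, 180, 180, 180, 180, 180].

### API

Orientations are given as [roll, pitch, yaw] about the fixed x, y, z axes, in that order (R = Rz(yaw) Ry(pitch) Rx(roll)).
In Python, from cell import env gives the robot as it stands.
- The arm moves only by the shell command python3 -m creep 'ROWS' [OPENING] [FORCE]. ROWS is JSON, a list of rows, each an object of numbers: "tx", "ty", "tz": the shift along the tool's x, y, z in m; "rx", "ry", "rz": the turn, a rotation vector about the tool's x, y, z in degrees. In form: [{"tx": .., "ty": .., "tz": .., "rx": .., "ry": .., "rz": ..}, ...]. A call has 1 to 20 rows; each row shifts and turns the commanded pose from where the row before left it, along the tool's axes as they then stand; what a row does not reach is not made up. A row lasts 1/8 s, in which the tool goes at most 62.5 mm and 10.7 degrees, less where a joint would pass 70% of its speed; a pose out of reach is approached as far as the arm can. A call is refused whole if a number of a shift passes 0.0625 or a number of a turn 10.7, either way. A call with a gripper value outside its range is refused whole. OPENING is the finger opening in m, from 0 to 0.087, set as the call begins (- or left out, the last holds). The fingers move at their own pace and stop on an object; FORCE is the grip in N (left out, the last holds). Time passes only in rows, so rows that do not move let the fingers close. It gives the time, the measured TCP pose, the force and the opening at its end, in the units of the state.
- env.get_obs(): the state, without advancing time (a new reading comes with each control period).
- env.read_camera(name): name is "side" or "top" or "wrist"; returns a dict with "pixels" (480x640x3 uint8, red, green, blue), "intrinsics" (3x3 intrinsics, pixels), "D" ([k1, k2, p1, p2, k3] as OpenCV has them; the pictures are not rectified), "R" (3x3) and "t" (3): a world point X has camera coordinates R X + t. Camera axes: x right, y down, z forward; pixel columns grow to the right and rows downward; lengths in m; the calibration is good to about 2 mm. A picture is of the moment at which its call begins. There is no depth.
- env.sign_off(): hands the job in, once; it reports no verdict.
The state is a dict: "time_s": time; "qpos": joint angles; "joint_velocities": joint speeds; "effort": joint torques, N m; "tool_pos": TCP position; "tool_rot": TCP orientation; "force": force on the tool from outside, world axes, zero at the start; "wrist_torque": the same for the moment, N m; "grip_width": finger opening in m.
Only numpy, scipy, OpenCV 4.12 (cv2) and the standard library are available. Lean on these libraries where they do the work, as an engineer would, in place of code of your own. Each camera call takes 0.05 s, during which the arm holds its last target.

## Working session

There is one attempt and no reset: what is moved stays moved. The work goes in short steps, Python scripts to look and compute and a shell command to move; the robot and the scene stay as the last step left them, time stands still between calls to the robot, and variables do not carry over. Pictures are saved under pics/ and viewed, and the job is handed in when it is done.

```bash
ls; mkdir -p pics; python3 - <<'E'
from cell import env
import cv2
print(env.get_obs())
for n in ["side","top","wrist"]:
    c=env.read_camera(n)
    cv2.imwrite(f"pics/{n}0.png",c["pixels"][:,:,::-1])
    print(n,c["intrinsics"].tolist(),c["D"],c["R"].tolist(),c["t"])
E
```

```text
pics
{'time_s': 0.0, 'qpos': array([68.30146239, 18.43835421, -4.01682017, 83.17407685,  1.2962535 ,
       78.54131112, -3.26188711]), 'joint_velocities': array([-0.09702284,  0.06702794, -0.03868093, -0.01987073, -0.06369437,
       -0.00045657, -0.08589898]), 'effort': array([ 4.97548408e-04, -4.91287100e+01, -4.03993120e-01, -3.12518513e+01,
       -6.43322314e-02,  4.38447192e-02,  1.80346033e-04]), 'tool_pos': array([ 0.24857979, -0.60004493,  0.24647688]), 'tool_rot': array([-1.79891577e+02,  6.58195419e-03,  2.25078611e+01]), 'force': array([ 0.1827545 , -0.13091013, -0.67817179]), 'wrist_torque': array([ 0.01813209,  0.04109819, -0.00624662]), 'grip_width': 0.08753629122994104}
side [[471.5487166097169, 0.0, 322.9424796295767], [0.0, 471.5487166097169, 232.04389795763996], [0.0, 0.0, 1.0]] [-0.11232367  0.          0.          0.          0.        ] [[-0.9828642696457702, -0.18403924137946084, 0.010362677557414903], [-0.14638822175887567, 0.7451536161195056, -0.6506278328770593], [0.11201926612846841, -0.6409958237122118, -0.7593260419605944]] [0.45463418 0.11481893 1.49981421]
top [[536.9507700462608, 0.0, 319.7790451565887], [0.0, 536.9507700462608, 230.5615321072842], [0.0, 0.0, 1.0]] [0.00285233 0.         0.         0.         0.        ] [[0.014539798820546415, -0.9998695420126666, 0.007035140768910818], [-0.9843586738956301, -0.015548992204193864, -0.1754885465432738], [0.17557504200966292, -0.004373533675904853, -0.9844563356627306]] [0.10224172 0.49001493 1.41972285]
wrist [[402.4506974478142, 0.0, 319.0092122828226], [0.0, 402.4506974478142, 237.21062843476847], [0.0, 0.0, 1.0]] [-0.07148087  0.          0.          0.          0.        ] [[0.3829877273255621, -0.92375085562432, -0.0021811582565016163], [-0.8834064908931394, -0.3669490903906815, 0.2914469710072881], [-0.2700247628753199, -0.10969376370054137, -0.9565844999995239]] [-0.64898758 -0.03529342  0.39155231]
```

View pics/side0.png

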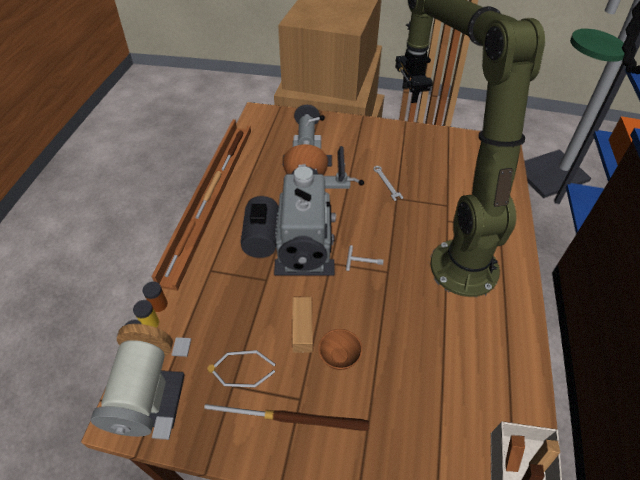

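View pics/top0.png

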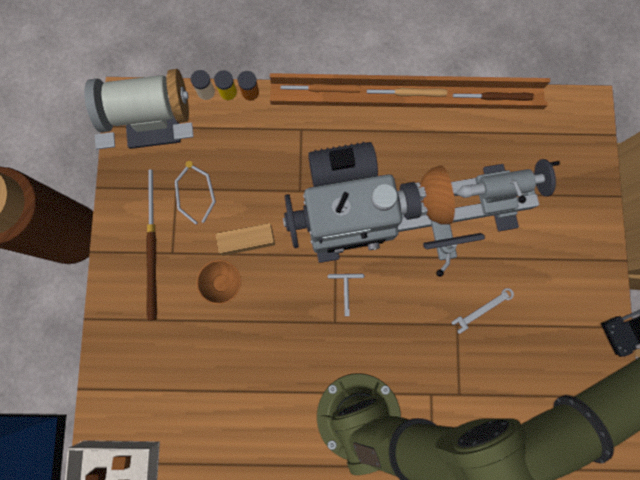

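View pics/wrist0.png

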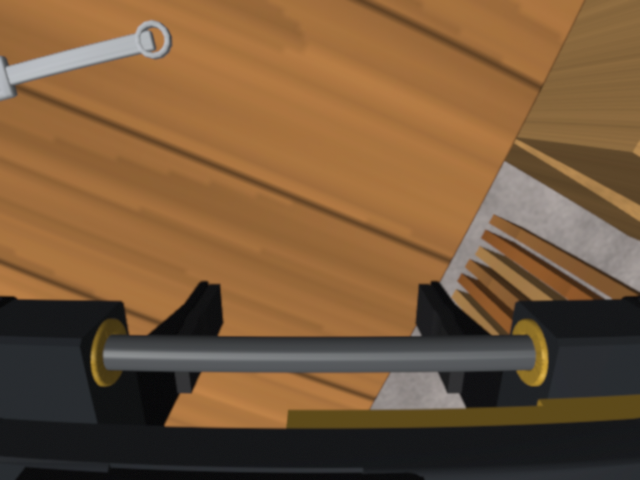

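The side view shows the whole scene: headstock at about (303,205), handwheel (303,252), knob (303,195). The top view shows the knob at about (342,201), the wheel at (292,220) and the tin at (385,196). I'll zoom in to measure.

```bash
python3 - <<'E'
import cv2
a=cv2.imread("pics/top0.png")[140:270,270:430]
cv2.imwrite("pics/topz.png",cv2.resize(a,None,fx=5,fy=4.6,interpolation=cv2.INTER_CUBIC)[:600,:800])
a=cv2.imread("pics/side0.png")[160:280,230:390]
cv2.imwrite("pics/sidez.png",cv2.resize(a,None,fx=5,fy=5,interpolation=cv2.INTER_CUBIC))
E
```

```text
(no output)
```

View pics/topz.png

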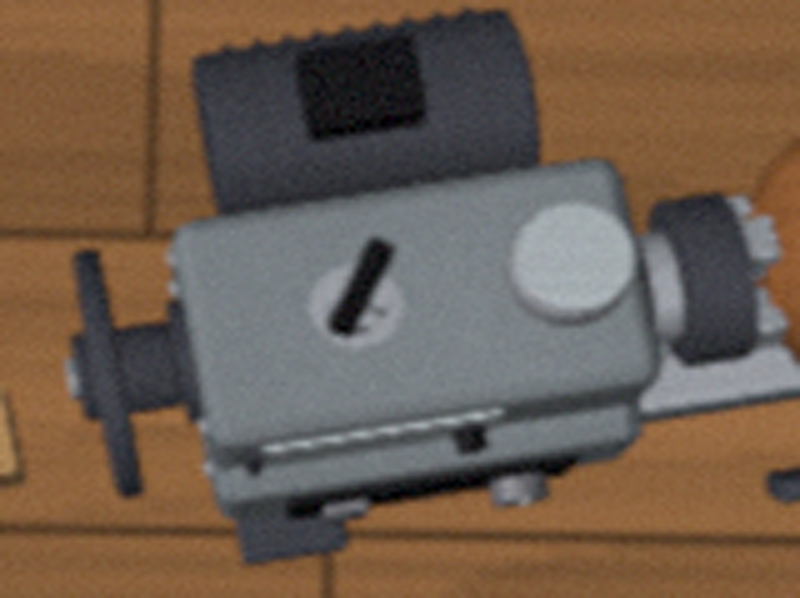

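View pics/sidez.png

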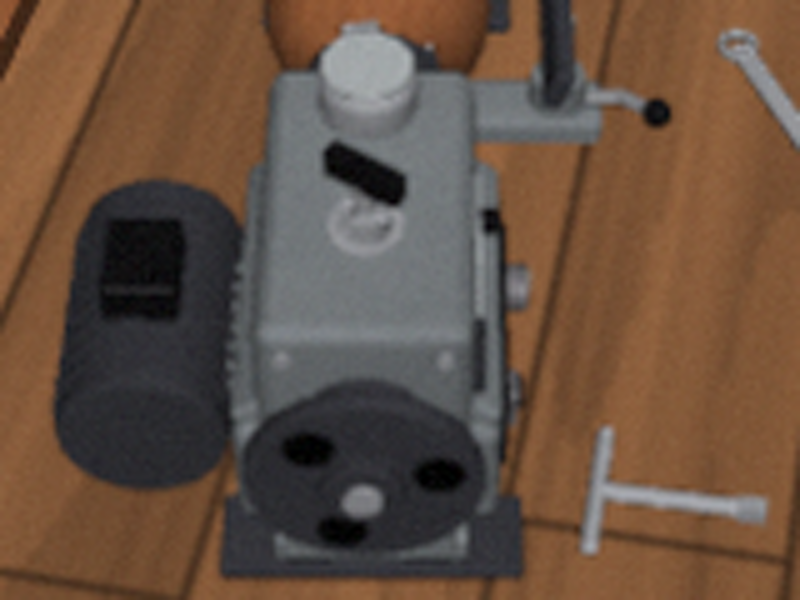

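```bash
cat > h.py <<'E'
import cv2,numpy as np
def ray(c,uv):
    p=cv2.undistortPoints(np.array([[uv]],float),c["intrinsics"],c["D"])[0,0]
    R=np.array(c["R"]);t=np.array(c["t"]); return -R.T@t, R.T@np.array([p[0],p[1],1])
def onz(c,uv,z):
    o,d=ray(c,uv); return o+d*(z-o[2])/d[2]
def proj(c,X):
    R=np.array(c["R"]);X=np.atleast_2d(X).astype(float)
    return cv2.projectPoints(X,cv2.Rodrigues(R)[0],np.array(c["t"],float),c["intrinsics"],c["D"])[0][:,0]
E
python3 - <<'E'
from h import *
from cell import env
c=env.read_camera("top")
s=env.read_camera("side")
T=lambda x,y:(270+(x+.5)/5-.5,140+(y+.5)/4.6-.5)
S=lambda x,y:(230+(x+.5)/5-.5,160+(y+.5)/5-.5)
for n,p,z in [("kA",(383,245),.299),("kB",(340,328),.299),("c1",(180,230),.245),("c2",(615,162),.245),("c3",(658,388),.245),("c4",(215,447),.245),("bush",(357,305),.263),("tin",(575,258),.279),("w1",(88,255),.175),("w2",(131,492),.175)]:
    print(n,onz(c,T(*p),z).round(4))
for n,p,z in [("knob",(364,171),.297),("bush",(367,224),.263),("hub",(362,500),.175),("tin",(368,62),.279)]:
    print(n,onz(s,S(*p),z).round(4))
E
```

```text
kA [0.5305 0.0521 0.299 ]
kB [0.4884 0.0713 0.299 ]
c1 [0.5506 0.1456 0.245 ]
c2 [ 0.5903 -0.0614  0.245 ]
c3 [ 0.4712 -0.0805  0.245 ]
c4 [0.4373 0.1271 0.245 ]
bush [0.5082 0.0621 0.263 ]
tin [ 0.5303 -0.0376  0.279 ]
w1 [0.5539 0.1931 0.175 ]
w2 [0.4239 0.1687 0.175 ]
knob [0.5107 0.0651 0.297 ]
bush [0.5082 0.0722 0.263 ]
hub [0.4863 0.1959 0.175 ]
tin [ 0.5319 -0.0413  0.279 ]
```

```bash
cat > sim.py <<'E'
import numpy as np,json,sys
from scipy.spatial.transform import Rotation as Ro
def sim(p,rpy,rows):
    p=np.array(p,float);R=Ro.from_euler('xyz',rpy,degrees=True)
    for r in rows:
        p=p+R.apply([r.get(k,0) for k in("tx","ty","tz")]); R=R*Ro.from_rotvec([r.get(k,0) for k in("rx","ry","rz")],degrees=True)
    return p,R.as_euler('xyz',degrees=True)
def delta(p,rpy,P,RPY):
    R=Ro.from_euler('xyz',rpy,degrees=True)
    return R.inv().apply(np.array(P)-p), (R.inv()*Ro.from_euler('xyz',RPY,degrees=True)).as_rotvec(degrees=True)
E
python3 - <<'E'
from sim import *
p=[.2486,-.6,.2465];r=[180,0,22.5]
rows=[dict(tz=-.025)]*4+[dict(tx=.038,ty=-.008,tz=-.006,rz=-4.6)]*16
print(sim(p,r,rows))
E
```

```text
(array([ 0.45737449, -0.059267  ,  0.4425    ]), array([180. ,   0. ,  96.1]))
```

```bash
python3 -m creep '[{"tz":-0.025},{"tz":-0.025},{"tz":-0.025},{"tz":-0.025},{"tx":0.038,"ty":-0.005,"tz":-0.006,"rz":-4.6},{"tx":0.038,"ty":-0.005,"tz":-0.006,"rz":-4.6},{"tx":0.038,"ty":-0.005,"tz":-0.006,"rz":-4.6},{"tx":0.038,"ty":-0.005,"tz":-0.006,"rz":-4.6},{"tx":0.038,"ty":-0.005,"tz":-0.006,"rz":-4.6},{"tx":0.038,"ty":-0.005,"tz":-0.006,"rz":-4.6},{"tx":0.038,"ty":-0.005,"tz":-0.006,"rz":-4.6},{"tx":0.038,"ty":-0.005,"tz":-0.006,"rz":-4.6},{"tx":0.038,"ty":-0.005,"tz":-0.006,"rz":-4.6},{"tx":0.038,"ty":-0.005,"tz":-0.006,"rz":-4.6},{"tx":0.038,"ty":-0.005,"tz":-0.006,"rz":-4.6},{"tx":0.038,"ty":-0.005,"tz":-0.006,"rz":-4.6},{"tx":0.038,"ty":-0.005,"tz":-0.006,"rz":-4.6},{"tx":0.038,"ty":-0.005,"tz":-0.006,"rz":-4.6},{"tx":0.038,"ty":-0.005,"tz":-0.006,"rz":-4.6},{"tx":0.038,"ty":-0.005,"tz":-0.006,"rz":-4.6}]' 0.06
python3 - <<'E'
from h import *
from cell import env
from sim import *
o=env.get_obs();print(o["qpos"].round(1),o["tool_pos"],o["tool_rot"])
c=env.read_camera("wrist");cv2.imwrite("pics/w1.png",c["pixels"][:,:,::-1])
print(proj(c,[[.5095,.0635,.299]]))
print(delta(o["tool_pos"],o["tool_rot"],[.5095,.0635,.40],[180,0,155]))
E
```

```text
[68.3 18.4 -4.  83.1  1.3 78.5 -3.3] [ 0.24869341 -0.60031897  0.24706454] [-1.79952625e+02  2.58183751e-03  2.25068546e+01]
[[-104607.37624323  -85924.35878144]]
(array([ 0.49504093, -0.51354948, -0.15253319]), array([-2.70911166e-02, -5.34623120e-02, -1.32493137e+02]))$[0]: bad value
```

View pics/w1.png

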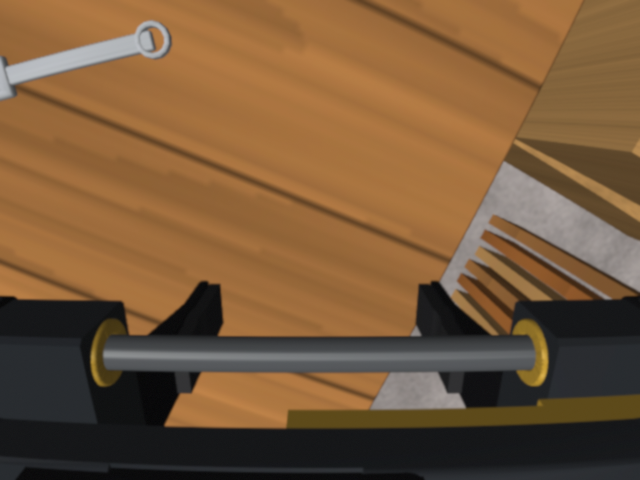

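The picture hasn't changed because the call was refused. It probably wants all six keys in every row.

```bash
python3 -m creep '[{"tx":0,"ty":0,"tz":-0.025,"rx":0,"ry":0,"rz":0},{"tx":0,"ty":0,"tz":-0.025,"rx":0,"ry":0,"rz":0},{"tx":0,"ty":0,"tz":-0.025,"rx":0,"ry":0,"rz":0},{"tx":0,"ty":0,"tz":-0.025,"rx":0,"ry":0,"rz":0},{"tx":0.038,"ty":-0.005,"tz":-0.006,"rx":0,"ry":0,"rz":-4.6},{"tx":0.038,"ty":-0.005,"tz":-0.006,"rx":0,"ry":0,"rz":-4.6},{"tx":0.038,"ty":-0.005,"tz":-0.006,"rx":0,"ry":0,"rz":-4.6},{"tx":0.038,"ty":-0.005,"tz":-0.006,"rx":0,"ry":0,"rz":-4.6},{"tx":0.038,"ty":-0.005,"tz":-0.006,"rx":0,"ry":0,"rz":-4.6},{"tx":0.038,"ty":-0.005,"tz":-0.006,"rx":0,"ry":0,"rz":-4.6},{"tx":0.038,"ty":-0.005,"tz":-0.006,"rx":0,"ry":0,"rz":-4.6},{"tx":0.038,"ty":-0.005,"tz":-0.006,"rx":0,"ry":0,"rz":-4.6},{"tx":0.038,"ty":-0.005,"tz":-0.006,"rx":0,"ry":0,"rz":-4.6},{"tx":0.038,"ty":-0.005,"tz":-0.006,"rx":0,"ry":0,"rz":-4.6},{"tx":0.038,"ty":-0.005,"tz":-0.006,"rx":0,"ry":0,"rz":-4.6},{"tx":0.038,"ty":-0.005,"tz":-0.006,"rx":0,"ry":0,"rz":-4.6},{"tx":0.038,"ty":-0.005,"tz":-0.006,"rx":0,"ry":0,"rz":-4.6},{"tx":0.038,"ty":-0.005,"tz":-0.006,"rx":0,"ry":0,"rz":-4.6},{"tx":0.038,"ty":-0.005,"tz":-0.006,"rx":0,"ry":0,"rz":-4.6},{"tx":0.038,"ty":-0.005,"tz":-0.006,"rx":0,"ry":0,"rz":-4.6}]' 0.06 40
python3 - <<'E'
from h import *
from cell import env
from sim import *
o=env.get_obs();print(o["qpos"].round(1),o["tool_pos"],o["tool_rot"])
c=env.read_camera("wrist");cv2.imwrite("pics/w2.png",c["pixels"][:,:,::-1])
print(proj(c,[[.5095,.0635,.299]]))
print(delta(o["tool_pos"],o["tool_rot"],[.5095,.0635,.40],[180,0,155]))
E
```

```text
time_s: 2.8
tool_pos: [0.4946, -0.0816, 0.444]
tool_rot: [180.0, 0.0, 96.4]
force: [-0.3, 0.2, -1.1]
grip_width: 0.0599
[ 38.1   0.1 -31.6  82.1   0.1  97.9  13. ] [ 0.49456521 -0.08157536  0.44396985] [1.79998525e+02 1.18268380e-02 9.64185259e+01]
[[367.16645913  16.09113984]]
(array([0.14250551, 0.03105806, 0.04394124]), array([-4.70158123e-03,  1.15323612e-02, -5.85814738e+01]))
```

View pics/w2.png

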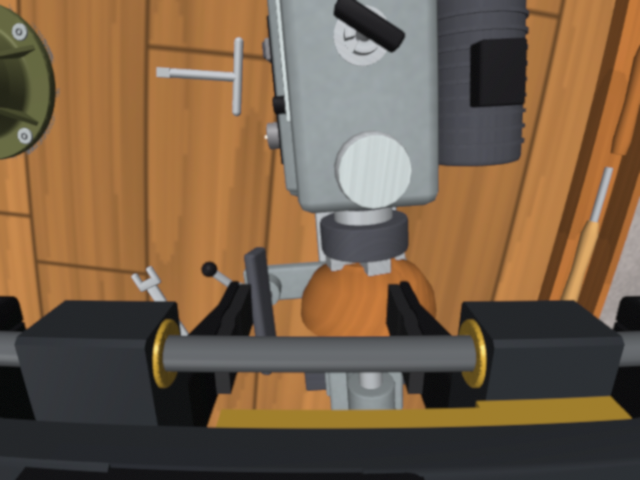

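The knob bar is at about (369,24), near the predicted (367,16). The tin is at (374,170). I'll move closer and measure again.

```bash
python3 -m creep '[{"tx":0.02,"ty":0.008,"tz":0.01,"rx":0,"ry":0,"rz":0},{"tx":0.02,"ty":0.008,"tz":0.01,"rx":0,"ry":0,"rz":0},{"tx":0.02,"ty":0.008,"tz":0.01,"rx":0,"ry":0,"rz":0},{"tx":0.02,"ty":0.006,"tz":0.01,"rx":0,"ry":0,"rz":0},{"tx":0,"ty":0,"tz":0,"rx":0,"ry":0,"rz":0},{"tx":0,"ty":0,"tz":0,"rx":0,"ry":0,"rz":0}]'
python3 - <<'E'
from h import *
from cell import env
from sim import *
o=env.get_obs();print(o["qpos"].round(1),o["tool_pos"],o["tool_rot"])
c=env.read_camera("wrist");cv2.imwrite("pics/w3.png",c["pixels"][:,:,::-1])
import pickle;pickle.dump(c,open("w3.pkl","wb"))
print(proj(c,[[.5095,.0635,.299]]))
E
```

```text
time_s: 3.6
tool_pos: [0.5162, -0.0021, 0.4041]
tool_rot: [180.0, 0.1, 96.1]
force: [-0.4, 0.3, 0.1]
grip_width: 0.0598
[ 33.    1.8 -36.5  85.1   1.2  93.4   2.7] [ 0.51622996 -0.00213141  0.40406958] [1.79982100e+02 6.14638200e-02 9.60896724e+01]
[[319.02149781 140.67895378]]
```

View pics/w3.png

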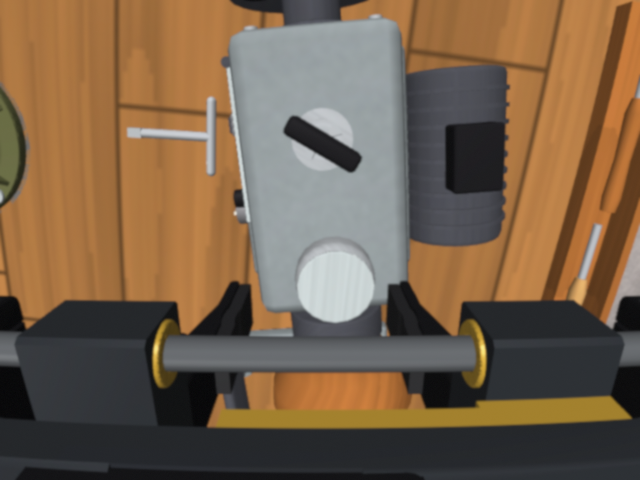

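```bash
python3 - <<'E'
from h import *
import pickle
c=pickle.load(open("w3.pkl","rb"));g=cv2.cvtColor(c["pixels"],cv2.COLOR_RGB2GRAY)
m=(g[100:190,270:375]<45).astype(np.uint8)
n,l,s,ce=cv2.connectedComponentsWithStats(m);i=1+np.argmax(s[1:,4]);print(s[i])
ys,xs=np.where(l==i);pts=np.c_[xs+270,ys+100].astype(np.float32)
r=cv2.minAreaRect(pts);print(r)
b=cv2.boxPoints(r)
for z in(.299,.289):print(z,onz(c,r[0],z).round(4))
e=[(b[i]+b[(i+1)%4])/2 for i in range(4)]
W=[onz(c,x,.299)[:2] for x in e]
for k in(0,1):
  d=W[k]-W[k+2];print(np.linalg.norm(d).round(4),np.degrees(np.arctan2(d[1],d[0])).round(1))
# bush
for p in [(322,139)]:print(onz(c,p,.263))
# headstock edges, near centre
for p in [(232,32),(399,22),(264,308),(406,303)]:print(onz(c,p,.245).round(4))
E
python3 - <<'E'
import cv2
a=cv2.imread("pics/w3.png")[90:190,255:390]
cv2.imwrite("pics/w3z.png",cv2.resize(a,None,fx=5.9,fy=5.9,interpolation=cv2.INTER_CUBIC))
E
```

```text
[  15   17   75   54 1527]
((322.1051330566406, 143.67672729492188), (80.42769622802734, 19.406307220458984), 30.815706253051758)
0.299 [0.5115 0.062  0.299 ]
0.289 [0.5116 0.0613 0.289 ]
0.0472 155.7
0.0113 65.0
[0.5116372  0.06266142 0.263     ]
[0.4434 0.1266 0.245 ]
[0.5551 0.1449 0.245 ]
[ 0.4794 -0.0767  0.245 ]
[ 0.5939 -0.06    0.245 ]
```

View pics/w3z.png

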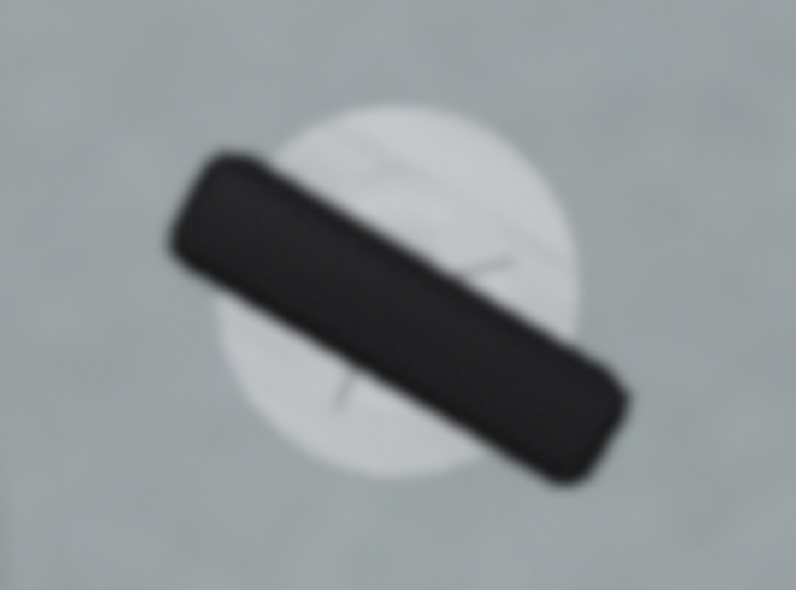

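```bash
python3 - <<'E'
from sim import *
from cell import env
o=env.get_obs();print(delta(o["tool_pos"],o["tool_rot"],[.511,.0625,.34],[180,0,155.5]))
E
```

```text
(array([0.06522356, 0.00151152, 0.06403178]), array([-3.33605246e-03,  6.26299830e-02, -5.94581583e+01]))
```

```bash
python3 -m creep '[{"tx":0.0163,"ty":0.0004,"tz":0.006,"rx":0,"ry":0.06,"rz":0},{"tx":0.0163,"ty":0.0004,"tz":0.006,"rx":0,"ry":0,"rz":0},{"tx":0.0163,"ty":0.0004,"tz":0.006,"rx":0,"ry":0,"rz":0},{"tx":0.0163,"ty":0.0003,"tz":0.006,"rx":0,"ry":0,"rz":0},{"tx":0,"ty":0,"tz":0.004,"rx":0,"ry":0,"rz":-5.95},{"tx":0,"ty":0,"tz":0.004,"rx":0,"ry":0,"rz":-5.95},{"tx":0,"ty":0,"tz":0.004,"rx":0,"ry":0,"rz":-5.95},{"tx":0,"ty":0,"tz":0.004,"rx":0,"ry":0,"rz":-5.95},{"tx":0,"ty":0,"tz":0.004,"rx":0,"ry":0,"rz":-5.95},{"tx":0,"ty":0,"tz":0.004,"rx":0,"ry":0,"rz":-5.95},{"tx":0,"ty":0,"tz":0.004,"rx":0,"ry":0,"rz":-5.95},{"tx":0,"ty":0,"tz":0.004,"rx":0,"ry":0,"rz":-5.95},{"tx":0,"ty":0,"tz":0.004,"rx":0,"ry":0,"rz":-5.95},{"tx":0,"ty":0,"tz":0.004,"rx":0,"ry":0,"rz":-5.95},{"tx":0,"ty":0,"tz":0,"rx":0,"ry":0,"rz":0},{"tx":0,"ty":0,"tz":0,"rx":0,"ry":0,"rz":0}]'
python3 - <<'E'
from h import *
from cell import env
from sim import *
o=env.get_obs();print(o["qpos"].round(1),o["tool_pos"],o["tool_rot"])
print(delta(o["tool_pos"],o["tool_rot"],[.511,.0625,.298],[180,0,155.5]))
for n in("wrist","side"):
  c=env.read_camera(n);cv2.imwrite(f"pics/{n}4.png",c["pixels"][:,:,::-1])
  print(proj(c,[[.511,.0625,.299],[.511,.0625,.263]]))
E
```

```text
time_s: 5.65
tool_pos: [0.5109, 0.0641, 0.3396]
tool_rot: [179.9, -0.0, 155.5]
force: [0.9, -0.0, 0.2]
grip_width: 0.0595
[ 30.4   2.  -41.1  92.3   1.2  86.3  54.7] [0.51088833 0.06407518 0.33960693] [ 1.79948212e+02 -2.81788639e-02  1.55530796e+02]
(array([-0.00077455, -0.00142505,  0.04160529]), array([ 0.0517805 , -0.02819278,  0.03078312]))
[[315.52820617 290.6776338 ]
 [315.94747368 264.10653455]]
[[302.48695862 192.62132089]
 [302.77136844 201.80559113]]
```

View pics/wrist4.png

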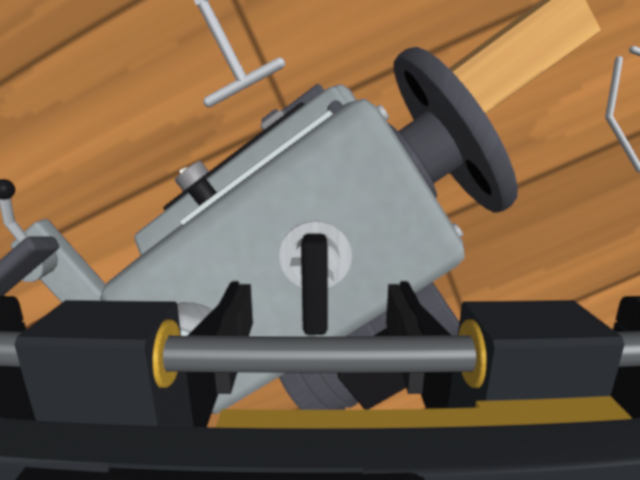

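View pics/side4.png

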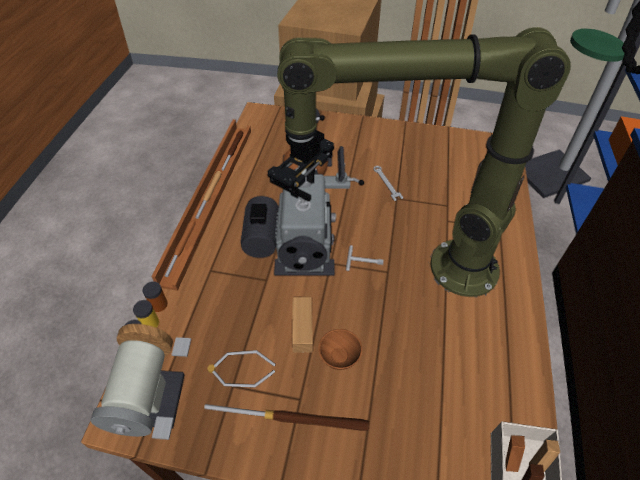

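```bash
python3 - <<'E'
from h import *
from cell import env
from sim import *
o=env.get_obs()
c=env.read_camera("wrist")
for u,z in [((314.5,284.5),.299),((314.5,237),.299),((314.5,333),.289),((315.5,257),.263)]:
  P=onz(c,u,z);print(P.round(4),delta(o["tool_pos"],o["tool_rot"],P,[180,0,155.5])[0].round(4))
P=np.array(o["tool_pos"]);
a=cv2.cvtColor(c["pixels"],cv2.COLOR_RGB2BGR)[210:345,225:415]
cv2.imwrite("pics/w4z.png",cv2.resize(a,None,fx=4.2,fy=4.2,interpolation=cv2.INTER_CUBIC))
E
```

```text
[0.508  0.0632 0.299 ] [ 0.0024 -0.0019  0.0407]
[0.4864 0.0731 0.299 ] [ 0.0262 -0.0019  0.0407]
[0.5372 0.0497 0.289 ] [-0.0298 -0.0021  0.0507]
[0.5071 0.0638 0.263 ] [ 0.0034 -0.0017  0.0767]
```

View pics/w4z.png

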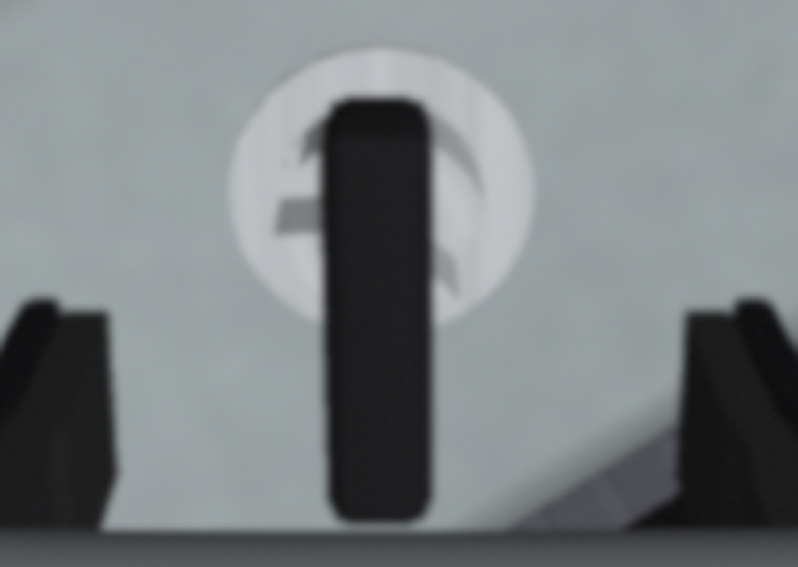

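```bash
python3 - <<'E'
from h import *
from cell import env
from sim import *
o=env.get_obs()
c=env.read_camera("wrist")
A=onz(c,(315,242.5),.299);B=onz(c,(315,333.8),.299)
P=(A+B)/2
print(A,B,np.linalg.norm(A-B),P,delta(o["tool_pos"],o["tool_rot"],P,[180,0,155.5])[0].round(4))
E
```

```text
[0.48889882 0.07209512 0.299     ] [0.53248419 0.05214118 0.299     ] 0.047935833407922325 [0.5106915  0.06211815 0.299     ] [-0.0004 -0.0017  0.0407]
```

```bash
python3 -m creep '[{"tx":-0.0004,"ty":-0.0016,"tz":0.005,"rx":0,"ry":0,"rz":0},{"tx":0,"ty":0,"tz":0.006,"rx":0,"ry":0,"rz":0},{"tx":0,"ty":0,"tz":0.006,"rx":0,"ry":0,"rz":0},{"tx":0,"ty":0,"tz":0.006,"rx":0,"ry":0,"rz":0},{"tx":0,"ty":0,"tz":0.006,"rx":0,"ry":0,"rz":0},{"tx":0,"ty":0,"tz":0.006,"rx":0,"ry":0,"rz":0},{"tx":0,"ty":0,"tz":0.0066,"rx":0,"ry":0,"rz":0},{"tx":0,"ty":0,"tz":0,"rx":0,"ry":0,"rz":0},{"tx":0,"ty":0,"tz":0,"rx":0,"ry":0,"rz":0}]' && python3 -m creep '[{"tx":0,"ty":0,"tz":0,"rx":0,"ry":0,"rz":0},{"tx":0,"ty":0,"tz":0,"rx":0,"ry":0,"rz":0},{"tx":0,"ty":0,"tz":0,"rx":0,"ry":0,"rz":0},{"tx":0,"ty":0,"tz":0,"rx":0,"ry":0,"rz":0},{"tx":0,"ty":0,"tz":0,"rx":0,"ry":0,"rz":0},{"tx":0,"ty":0,"tz":0,"rx":0,"ry":0,"rz":0}]' 0 40
```

```text
time_s: 6.98
tool_pos: [0.5107, 0.0621, 0.2981]
tool_rot: [179.9, -0.0, 155.6]
force: [0.0, -0.3, -0.6]
grip_width: 0.0599
time_s: 7.72
tool_pos: [0.5105, 0.0618, 0.298]
tool_rot: [180.0, -0.0, 155.6]
force: [-0.0, -0.1, 0.3]
grip_width: 0.0123
```

```bash
python3 -m creep '[{"tx":0,"ty":0,"tz":-0.001,"rx":0,"ry":0,"rz":0},{"tx":0,"ty":0,"tz":-0.001,"rx":0,"ry":0,"rz":0},{"tx":0,"ty":0,"tz":-0.001,"rx":0,"ry":0,"rz":0},{"tx":0,"ty":0,"tz":-0.001,"rx":0,"ry":0,"rz":0},{"tx":0,"ty":0,"tz":0,"rx":0,"ry":0,"rz":0},{"tx":0,"ty":0,"tz":0,"rx":0,"ry":0,"rz":0}]' && python3 -m creep '[{"tx":0,"ty":0,"tz":-0.001,"rx":0,"ry":0,"rz":0},{"tx":0,"ty":0,"tz":-0.001,"rx":0,"ry":0,"rz":0},{"tx":0,"ty":0,"tz":-0.001,"rx":0,"ry":0,"rz":0},{"tx":0,"ty":0,"tz":0,"rx":0,"ry":0,"rz":0},{"tx":0,"ty":0,"tz":0,"rx":0,"ry":0,"rz":0}]'
```

```text
time_s: 8.48
tool_pos: [0.5104, 0.0618, 0.3017]
tool_rot: [180.0, -0.1, 155.6]
force: [3.8, -1.1, -13.2]
grip_width: 0.0127
time_s: 9.1
tool_pos: [0.5105, 0.0619, 0.305]
tool_rot: [180.0, -0.0, 155.6]
force: [2.5, -1.5, -13.0]
grip_width: 0.0128
```

```bash
python3 -m creep '[{"tx":0,"ty":0,"tz":0,"rx":0,"ry":0,"rz":-2},{"tx":0,"ty":0,"tz":0,"rx":0,"ry":0,"rz":-3},{"tx":0,"ty":0,"tz":0,"rx":0,"ry":0,"rz":-3},{"tx":0,"ty":0,"tz":0,"rx":0,"ry":0,"rz":-2}]'; python3 - <<'E'
from cell import env
o=env.get_obs();print(o["wrist_torque"],o["force"],o["qpos"])
E
```

```text
time_s: 9.6
tool_pos: [0.5104, 0.0617, 0.3049]
tool_rot: [180.0, -0.0, 165.7]
force: [2.3, -3.3, -13.3]
grip_width: 0.0126
[-0.48076914 -0.48748069 -0.02098839] [  2.30963231  -3.31325834 -13.30382043] [ 30.65793296   2.44369754 -41.3381107   95.781152     1.59773109
  82.42279618  64.84948889]
```

```bash
python3 -m creep '[{"tx":0,"ty":0,"tz":0,"rx":0,"ry":0,"rz":-4},{"tx":0,"ty":0,"tz":0,"rx":0,"ry":0,"rz":-4},{"tx":0,"ty":0,"tz":0,"rx":0,"ry":0,"rz":-4},{"tx":0,"ty":0,"tz":0,"rx":0,"ry":0,"rz":-4},{"tx":0,"ty":0,"tz":0,"rx":0,"ry":0,"rz":-4},{"tx":0,"ty":0,"tz":0,"rx":0,"ry":0,"rz":-4},{"tx":0,"ty":0,"tz":0,"rx":0,"ry":0,"rz":-4},{"tx":0,"ty":0,"tz":0,"rx":0,"ry":0,"rz":-4},{"tx":0,"ty":0,"tz":0,"rx":0,"ry":0,"rz":-4},{"tx":0,"ty":0,"tz":0,"rx":0,"ry":0,"rz":-4},{"tx":0,"ty":0,"tz":0,"rx":0,"ry":0,"rz":-4},{"tx":0,"ty":0,"tz":0,"rx":0,"ry":0,"rz":-4},{"tx":0,"ty":0,"tz":0,"rx":0,"ry":0,"rz":-4},{"tx":0,"ty":0,"tz":0,"rx":0,"ry":0,"rz":-4},{"tx":0,"ty":0,"tz":0,"rx":0,"ry":0,"rz":-4},{"tx":0,"ty":0,"tz":0,"rx":0,"ry":0,"rz":0},{"tx":0,"ty":0,"tz":0,"rx":0,"ry":0,"rz":0}]'; python3 - <<'E'
from cell import env
import cv2
o=env.get_obs();print(o["wrist_torque"],o["force"],o["qpos"])
c=env.read_camera("wrist");cv2.imwrite("pics/w5.png",c["pixels"][:,:,::-1])
E
```

```text
time_s: 11.72
tool_pos: [0.5107, 0.0606, 0.3049]
tool_rot: [-180.0, -0.1, -134.4]
force: [2.1, -4.1, -13.6]
grip_width: 0.0124
[-0.90125927 -0.6189631  -0.01586395] [  2.06012982  -4.07773228 -13.63059241] [ 32.17897776   2.54999857 -42.85954995  95.74335695   1.80711224
  82.41630959 124.67578977]
```

View pics/w5.png

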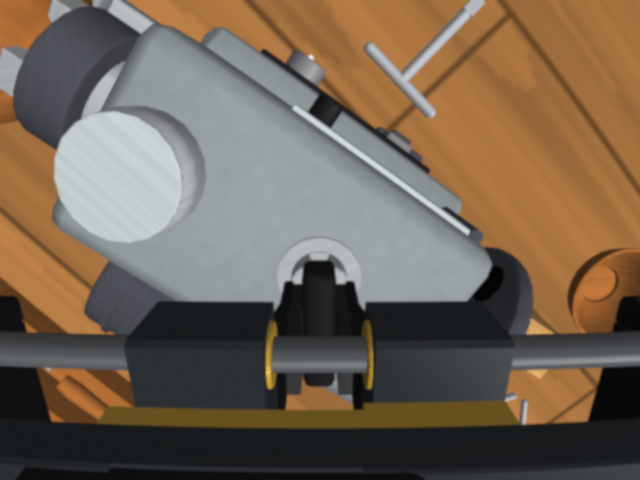

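It has turned 70° with almost no torque, so I'll let go and let it snap down.

```bash
python3 -m creep '[{"tx":0,"ty":0,"tz":0,"rx":0,"ry":0,"rz":0},{"tx":0,"ty":0,"tz":0,"rx":0,"ry":0,"rz":0},{"tx":0,"ty":0,"tz":0,"rx":0,"ry":0,"rz":0},{"tx":0,"ty":0,"tz":0,"rx":0,"ry":0,"rz":0},{"tx":0,"ty":0,"tz":0,"rx":0,"ry":0,"rz":0}]' 0.05
python3 - <<'E'
from cell import env
import cv2
c=env.read_camera("wrist");cv2.imwrite("pics/w6.png",c["pixels"][:,:,::-1])
c=env.read_camera("side");cv2.imwrite("pics/s6.png",cv2.resize(c["pixels"][130:250,230:390,::-1],None,fx=5,fy=5,interpolation=cv2.INTER_CUBIC))
E
```

```text
time_s: 12.4
tool_pos: [0.5107, 0.0622, 0.3052]
tool_rot: [180.0, 0.0, -134.4]
force: [0.2, -0.8, 0.2]
grip_width: 0.0483
```

View pics/w6.png

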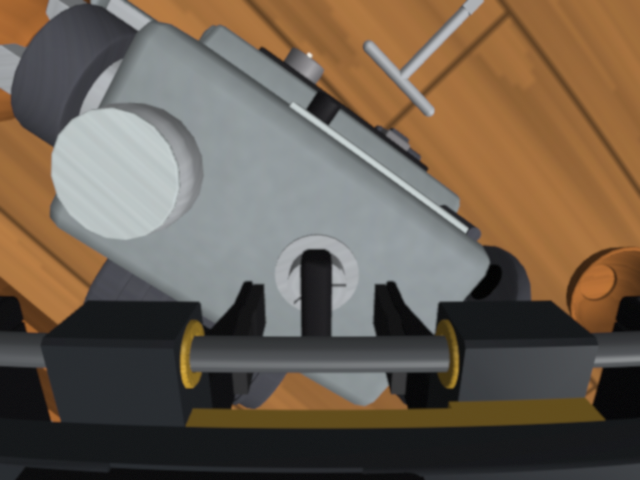

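View pics/s6.png

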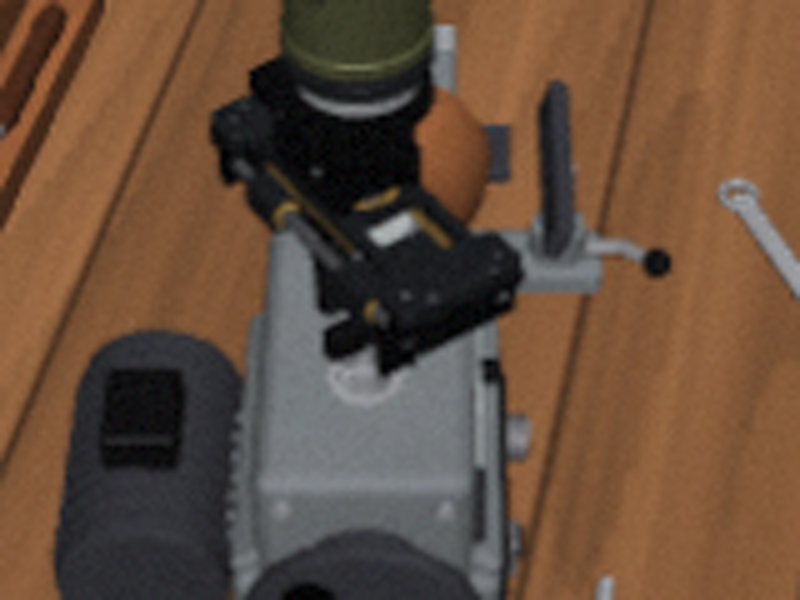

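The bar now sits lower inside the open jaws, so it has dropped. I'll raise the tool and measure the knob's height.

```bash
python3 -m creep '[{"tx":0,"ty":0,"tz":-0.01,"rx":0,"ry":0,"rz":0},{"tx":0,"ty":0,"tz":-0.02,"rx":0,"ry":0,"rz":0},{"tx":0,"ty":0,"tz":-0.02,"rx":0,"ry":0,"rz":0},{"tx":0,"ty":0,"tz":-0.02,"rx":0,"ry":0,"rz":2},{"tx":-0.02,"ty":0,"tz":0,"rx":0,"ry":0,"rz":6},{"tx":-0.02,"ty":0,"tz":0,"rx":0,"ry":0,"rz":6},{"tx":-0.02,"ty":0,"tz":0,"rx":0,"ry":0,"rz":7},{"tx":0,"ty":0,"tz":0,"rx":0,"ry":0,"rz":7},{"tx":0,"ty":0,"tz":0,"rx":0,"ry":0,"rz":7},{"tx":0,"ty":0,"tz":0,"rx":0,"ry":0,"rz":0},{"tx":0,"ty":0,"tz":0,"rx":0,"ry":0,"rz":0}]' 0.04
python3 - <<'E'
from cell import env
from h import *
import pickle
o=env.get_obs();print(o["qpos"])
c=env.read_camera("wrist");cv2.imwrite("pics/w7.png",c["pixels"][:,:,::-1]);pickle.dump(c,open("w7.pkl","wb"))
c=env.read_camera("side");pickle.dump(c,open("s7.pkl","wb"));cv2.imwrite("pics/s7.png",cv2.resize(c["pixels"][150:270,230:390,::-1],None,fx=5,fy=5,interpolation=cv2.INTER_CUBIC))
E
```

```text
time_s: 13.88
tool_pos: [0.558, 0.0984, 0.3753]
tool_rot: [179.9, 0.0, -169.3]
force: [0.3, -0.1, -0.1]
grip_width: 0.0396
[ 24.79771649   9.83103688 -43.06813885  81.67880764   6.64911578
  91.06874057  82.9944829 ]
```

View pics/w7.png

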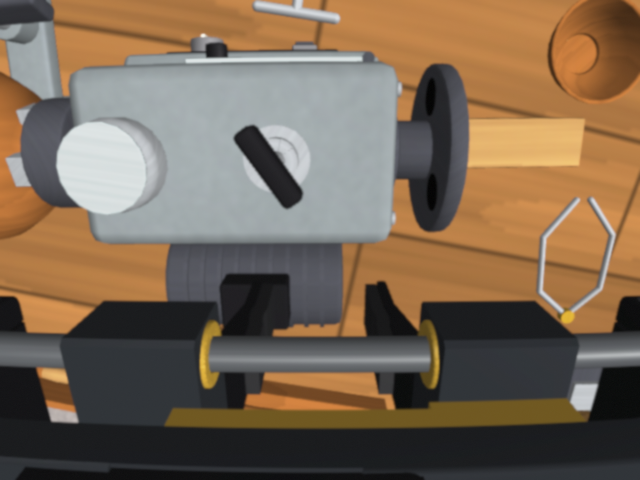

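View pics/s7.png

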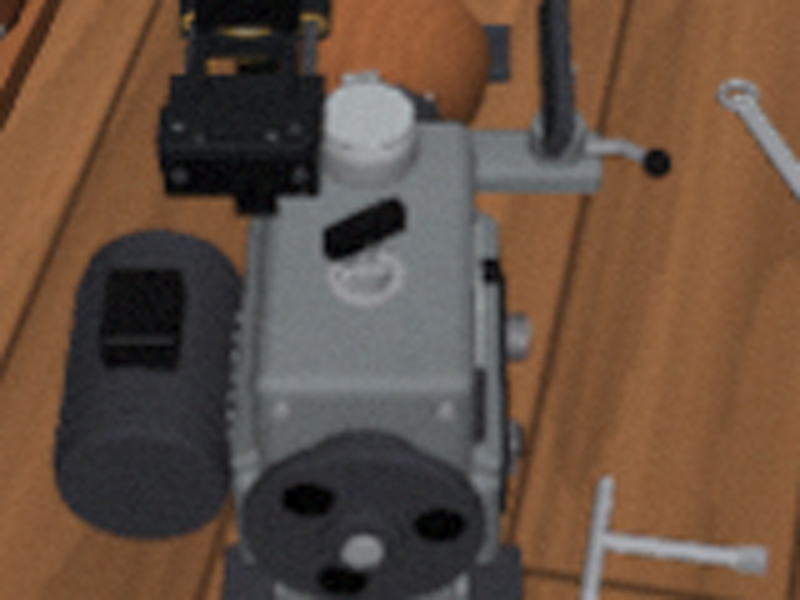

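The knob bar is turned and sits about 4 mm lower than when parked, measured against the bush in the side view. So the plunger is at roughly 0.0075, with the pin riding on the ring. Next, locate the wheel.

```bash
python3 - <<'E'
from h import *
from sim import *
import pickle
from cell import env
c=pickle.load(open("w7.pkl","rb"));s=pickle.load(open("s7.pkl","rb"))
yaw=np.radians(10.5);ex=np.array([np.cos(yaw),np.sin(yaw),0]);ey=np.array([-np.sin(yaw),np.cos(yaw),0])
C=np.array([.5107,.0624,.175])+.122*ey;print(C)
im=cv2.cvtColor(c["pixels"],cv2.COLOR_RGB2BGR);si=cv2.cvtColor(s["pixels"],cv2.COLOR_RGB2BGR)
th=np.linspace(0,2*np.pi,73)
for off,col in((-.007,(0,255,0)),(.007,(0,0,255))):
  X=[C+off*ey+.068*(np.cos(t)*ex+np.sin(t)*np.array([0,0,1])) for t in th]
  for a,cc in((im,c),(si,s)):
    cv2.polylines(a,[(proj(cc,X)*16).round().astype(np.int32)],True,col,1,cv2.LINE_AA,4)
a=cv2.resize(im[50:250,370:500],None,fx=3,fy=3,interpolation=cv2.INTER_CUBIC)
b=cv2.resize(si[220:280,265:345],None,fx=5,fy=5,interpolation=cv2.INTER_CUBIC)
o=np.zeros((600,800,3),np.uint8);o[:,:390]=a;o[:300,395:795]=b
cv2.imwrite("pics/ov.png",o)
st=env.get_obs();print(delta(st["tool_pos"],st["tool_rot"],C+[0,0,.125],[180,0,190.5]))
E
```

```text
[0.48846727 0.1823571  0.175     ]
(array([0.05281968, 0.0953271 , 0.07528549]), array([0.05175487, 0.01704734, 0.16955806]))
```

View pics/ov.png

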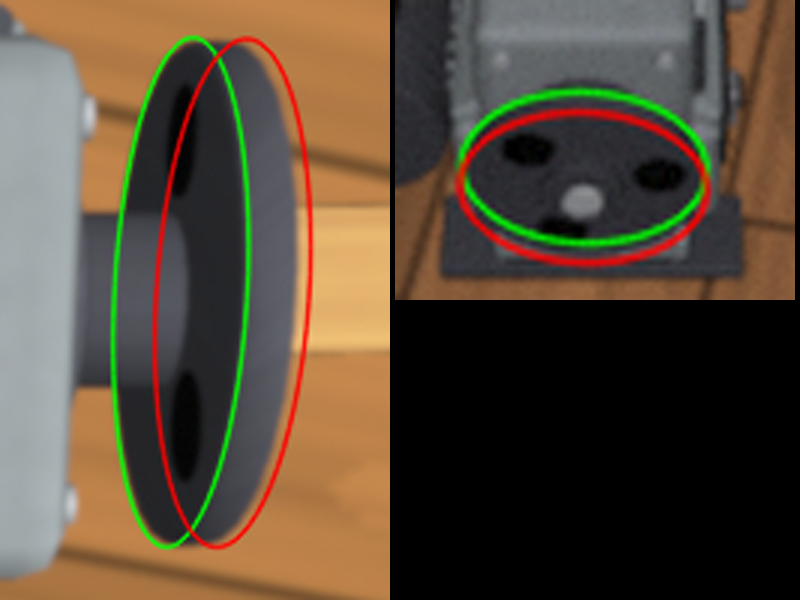

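```bash
python3 -m creep '[{"tx":0.0066,"ty":0.0119,"tz":0,"rx":0,"ry":0,"rz":0},{"tx":0.0066,"ty":0.0119,"tz":0,"rx":0,"ry":0,"rz":0},{"tx":0.0066,"ty":0.0119,"tz":0,"rx":0,"ry":0,"rz":0},{"tx":0.0066,"ty":0.0119,"tz":0,"rx":0,"ry":0,"rz":0},{"tx":0.0066,"ty":0.0119,"tz":0.01,"rx":0,"ry":0,"rz":0},{"tx":0.0066,"ty":0.0119,"tz":0.02,"rx":0,"ry":0,"rz":0},{"tx":0.0066,"ty":0.0119,"tz":0.02,"rx":0,"ry":0,"rz":0},{"tx":0.0066,"ty":0.0119,"tz":0.02,"rx":0,"ry":0,"rz":0.2},{"tx":0,"ty":0,"tz":0.005,"rx":0,"ry":0,"rz":0},{"tx":0,"ty":0,"tz":0,"rx":0,"ry":0,"rz":0},{"tx":0,"ty":0,"tz":0,"rx":0,"ry":0,"rz":0}]' 0.036 5
python3 - <<'E'
from cell import env
from h import *
import pickle
o=env.get_obs();print(o["qpos"].round(1))
c=env.read_camera("wrist");cv2.imwrite("pics/w8.png",c["pixels"][:,:,::-1]);pickle.dump(c,open("w8.pkl","wb"))
c=env.read_camera("side");cv2.imwrite("pics/s8.png",cv2.resize(c["pixels"][150:270,230:390,::-1],None,fx=5,fy=5,interpolation=cv2.INTER_CUBIC))
E
```

```text
time_s: 15.35
tool_pos: [0.4893, 0.182, 0.3008]
tool_rot: [179.9, 0.1, -169.7]
force: [-0.1, 0.8, -0.2]
grip_width: 0.0359
[ 21.6   4.1 -46.7  95.1   3.   82.   74.9]
```

View pics/w8.png

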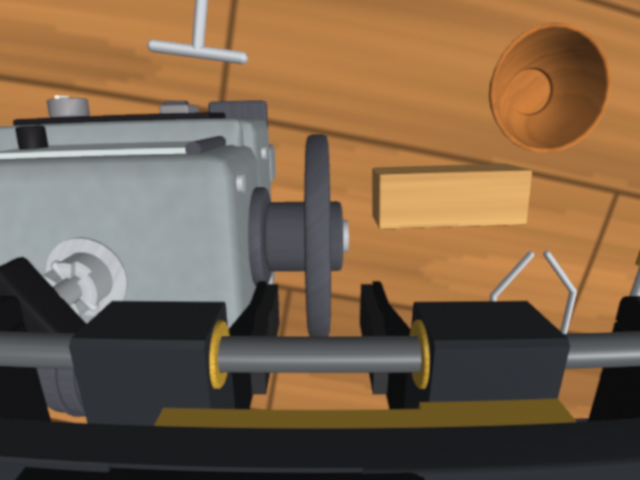

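View pics/s8.png

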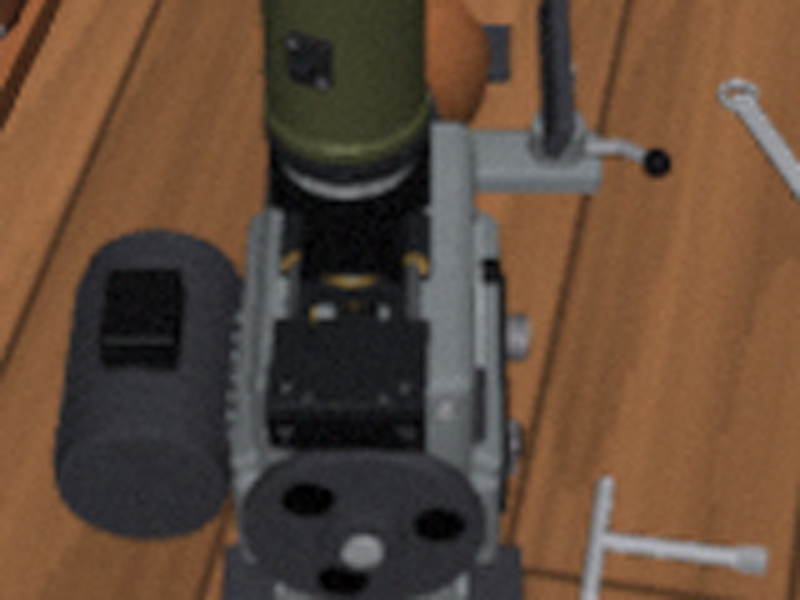

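The wheel rim is centred at image x≈317 between the jaws, whose middle is at 319, and the blank at (452,198) is well clear. Now I'll come down over the rim.

```bash
python3 -m creep '[{"tx":0.0007,"ty":0,"tz":0.006,"rx":0,"ry":0,"rz":0},{"tx":0,"ty":0,"tz":0.008,"rx":0,"ry":0,"rz":0},{"tx":0,"ty":0,"tz":0.008,"rx":0,"ry":0,"rz":0},{"tx":0,"ty":0,"tz":0.008,"rx":0,"ry":0,"rz":0},{"tx":0,"ty":0,"tz":0.007,"rx":0,"ry":0,"rz":0},{"tx":0,"ty":0,"tz":0.007,"rx":0,"ry":0,"rz":0},{"tx":0,"ty":0,"tz":0.006,"rx":0,"ry":0,"rz":0},{"tx":0,"ty":0,"tz":0,"rx":0,"ry":0,"rz":0}]' 0.03 5 && python3 -m creep '[{"tx":0,"ty":0,"tz":0,"rx":0,"ry":0,"rz":0},{"tx":0,"ty":0,"tz":0,"rx":0,"ry":0,"rz":0},{"tx":0,"ty":0,"tz":0,"rx":0,"ry":0,"rz":0},{"tx":0,"ty":0,"tz":0,"rx":0,"ry":0,"rz":0}]' 0 6
```

```text
time_s: 16.45
tool_pos: [0.4876, 0.1822, 0.2496]
tool_rot: [179.9, -0.0, -169.6]
force: [-0.8, 0.6, 0.0]
grip_width: 0.0303
time_s: 16.95
tool_pos: [0.4883, 0.1811, 0.2504]
tool_rot: [-180.0, 0.0, -169.7]
force: [0.7, -4.0, 2.7]
grip_width: 0.0143
```

```bash
python3 -m creep '[{"tx":0.00132,"ty":0,"tz":0,"rx":0,"ry":-1,"rz":0},{"tx":0.00132,"ty":0,"tz":0,"rx":0,"ry":-1,"rz":0},{"tx":0.00132,"ty":0,"tz":0,"rx":0,"ry":-1,"rz":0},{"tx":0.00132,"ty":0,"tz":0,"rx":0,"ry":-1,"rz":0}]'; python3 - <<'E'
from cell import env
from h import *
o=env.get_obs();print(o["force"],o["wrist_torque"])
c=env.read_camera("side");cv2.imwrite("pics/s9.png",cv2.resize(c["pixels"][150:270,230:390,::-1],None,fx=5,fy=5,interpolation=cv2.INTER_CUBIC))
c=env.read_camera("top");cv2.imwrite("pics/t9.png",cv2.resize(c["pixels"][140:260,270:430,::-1],None,fx=5,fy=5,interpolation=cv2.INTER_CUBIC))
E
```

```text
time_s: 17.45
tool_pos: [0.4848, 0.1804, 0.2504]
tool_rot: [-180.0, 4.3, -169.7]
force: [6.3, -3.5, -1.2]
grip_width: 0.0138
[ 6.25576667 -3.4904364  -1.22681023] [-7.51446621e-01 -1.51633116e+00 -6.39660449e-04]
```

View pics/s9.png

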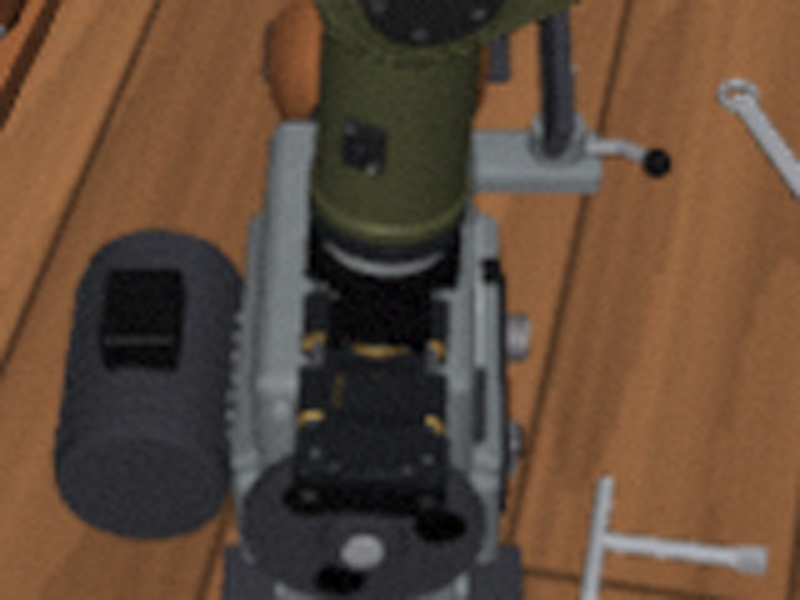

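View pics/t9.png

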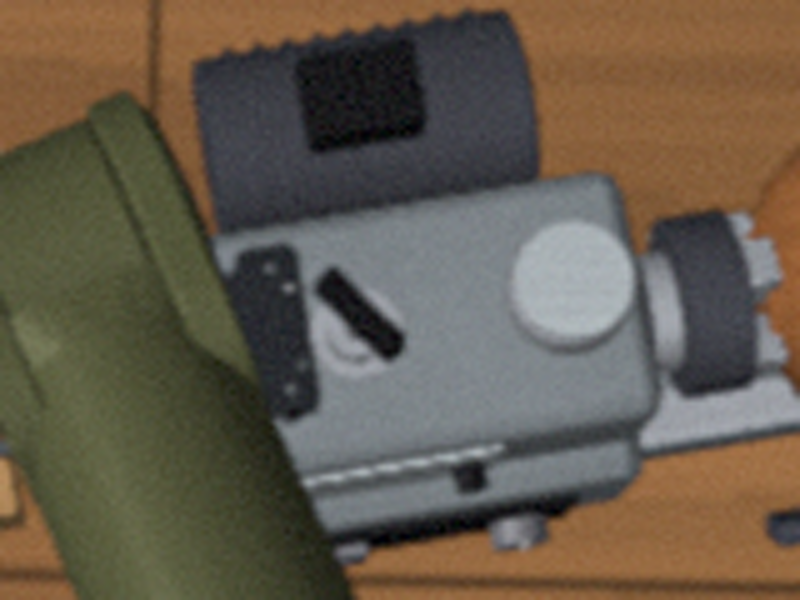

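The hole positions in the side view (right hole about (440,526), bottom about (343,578)) have hardly moved, so the arm's compliance has taken up the motion so far. I'll carry on.

```bash
python3 -m creep '[{"tx":0.00132,"ty":0,"tz":0,"rx":0,"ry":-1,"rz":0},{"tx":0.00132,"ty":0,"tz":0,"rx":0,"ry":-1,"rz":0},{"tx":0.00132,"ty":0,"tz":0,"rx":0,"ry":-1,"rz":0},{"tx":0.00132,"ty":0,"tz":0,"rx":0,"ry":-1,"rz":0}]' - 8; python3 - <<'E'
from cell import env
from h import *
o=env.get_obs();print(o["force"],o["wrist_torque"])
c=env.read_camera("side");cv2.imwrite("pics/s10.png",cv2.resize(c["pixels"][150:270,230:390,::-1],None,fx=5,fy=5,interpolation=cv2.INTER_CUBIC))
E
```

```text
time_s: 18.05
tool_pos: [0.4796, 0.1794, 0.2499]
tool_rot: [-180.0, 8.3, -169.7]
force: [7.1, -3.6, -1.7]
grip_width: 0.014
[ 7.06718102 -3.57937495 -1.68484218] [-0.78384801 -1.29253958 -0.03254165]
```

View pics/s10.png

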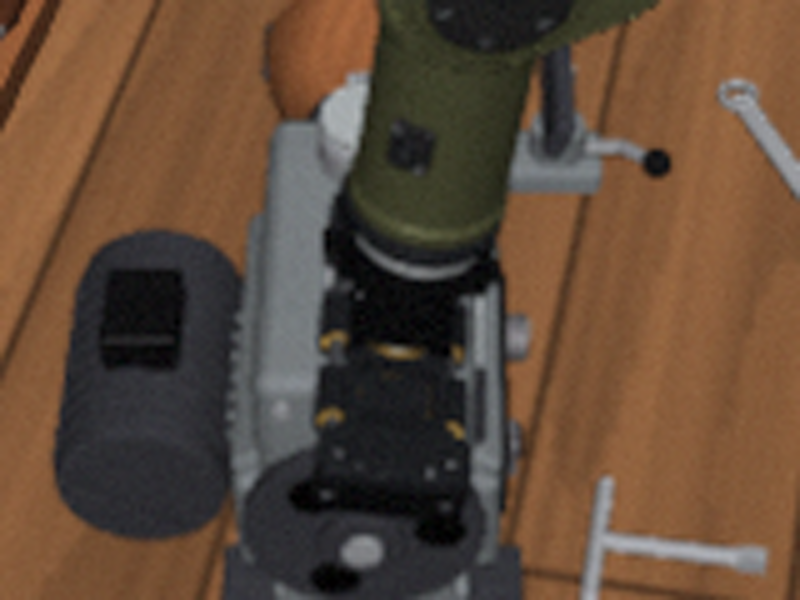

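The wheel is now turning with the tool: the bottom hole moved to (335,576) and the right one to (437,530). Carrying on.

```bash
for i in 1; do python3 -m creep '[{"tx":0.00132,"ty":0,"tz":0,"rx":0,"ry":-1,"rz":0},{"tx":0.00132,"ty":0,"tz":0,"rx":0,"ry":-1,"rz":0},{"tx":0.00132,"ty":0,"tz":0,"rx":0,"ry":-1,"rz":0},{"tx":0.00132,"ty":0,"tz":0,"rx":0,"ry":-1,"rz":0}]'; done;  python3 -m creep '[{"tx":0.00132,"ty":0,"tz":0,"rx":0,"ry":-1,"rz":0},{"tx":0.00132,"ty":0,"tz":0,"rx":0,"ry":-1,"rz":0},{"tx":0.00132,"ty":0,"tz":0,"rx":0,"ry":-1,"rz":0}]'; python3 - <<'E'
from cell import env
from h import *
o=env.get_obs();print(o["force"],o["wrist_torque"])
c=env.read_camera("side");a=cv2.resize(c["pixels"][150:270,230:390,::-1],None,fx=2.5,fy=2.5,interpolation=cv2.INTER_CUBIC)
c=env.read_camera("top");b=cv2.resize(c["pixels"][140:260,270:430,::-1],None,fx=2.5,fy=2.5,interpolation=cv2.INTER_CUBIC)
cv2.imwrite("pics/st11.png",np.hstack([a,b]))
E
```

```text
time_s: 18.6
tool_pos: [0.4728, 0.1782, 0.2487]
tool_rot: [-180.0, 12.1, -169.7]
force: [-0.2, -5.2, 1.7]
grip_width: 0.0139
time_s: 18.98
tool_pos: [0.4694, 0.1775, 0.2478]
tool_rot: [-180.0, 15.2, -169.6]
force: [3.7, -5.5, -1.3]
grip_width: 0.0145
[ 3.72258542 -5.53878901 -1.33468105] [-1.07147586 -0.45384953 -0.18630819]
```

View pics/st11.png

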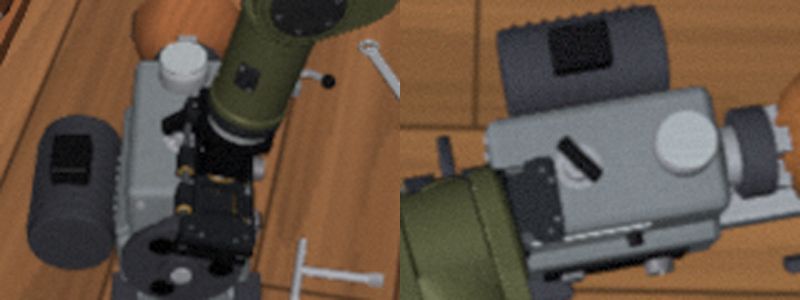

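The force dipped to about 0 N at 12°, which suggests the pin is dropping into a hole. I'll check the knob's height.

```bash
python3 - <<'E'
from cell import env
from h import *
c=env.read_camera("side");a=cv2.resize(c["pixels"][180:250,270:340,::-1],None,fx=5.7,fy=5.7,interpolation=cv2.INTER_CUBIC)
import pickle
b=cv2.resize(pickle.load(open("s7.pkl","rb"))["pixels"][180:250,270:340,::-1],None,fx=5.7,fy=5.7,interpolation=cv2.INTER_CUBIC)
cv2.imwrite("pics/s12.png",np.hstack([a,b]))
E
```

```text
(no output)
```

View pics/s12.png

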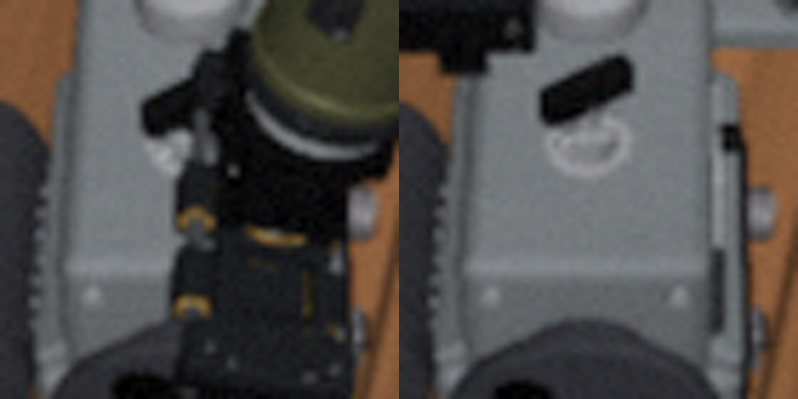

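The lower-left end of the bar is about 2 px lower than before (138 against 125 in the enlargement), which is a drop of about 7.5 mm, so the pin is home. Releasing and backing off radially.

```bash
python3 -m creep '[{"tx":0,"ty":0,"tz":0,"rx":0,"ry":0,"rz":0},{"tx":0,"ty":0,"tz":0,"rx":0,"ry":0,"rz":0},{"tx":0,"ty":0,"tz":0,"rx":0,"ry":0,"rz":0}]' 0.032 && python3 -m creep '[{"tx":0,"ty":0,"tz":-0.01,"rx":0,"ry":0,"rz":0},{"tx":0,"ty":0,"tz":-0.015,"rx":0,"ry":0,"rz":0},{"tx":0,"ty":0,"tz":-0.02,"rx":0,"ry":0,"rz":0},{"tx":0,"ty":0,"tz":-0.02,"rx":0,"ry":0,"rz":0},{"tx":0,"ty":0,"tz":-0.02,"rx":0,"ry":0,"rz":0},{"tx":0.02,"ty":0,"tz":-0.02,"rx":0,"ry":0,"rz":0},{"tx":0.02,"ty":0.01,"tz":-0.02,"rx":0,"ry":0,"rz":0},{"tx":0.01,"ty":0.02,"tz":0,"rx":0,"ry":0,"rz":0},{"tx":0,"ty":0.02,"tz":0,"rx":0,"ry":0,"rz":0},{"tx":0,"ty":0,"tz":0,"rx":0,"ry":0,"rz":0},{"tx":0,"ty":0,"tz":0,"rx":0,"ry":0,"rz":0}]'; python3 - <<'E'
from cell import env
from h import *
import pickle
c=env.read_camera("side");a=cv2.resize(c["pixels"][180:280,265:335,::-1],None,fx=5.7,fy=5.7,interpolation=cv2.INTER_CUBIC)
b=cv2.resize(pickle.load(open("s7.pkl","rb"))["pixels"][180:280,265:335,::-1],None,fx=5.7,fy=5.7,interpolation=cv2.INTER_CUBIC)
cv2.imwrite("pics/s13.png",np.hstack([a,b]));cv2.imwrite("pics/s13f.png",c["pixels"][:,:,::-1]);pickle.dump(c,open("s13.pkl","wb"))
for f in("s7.pkl","s13.pkl"):
  g=cv2.cvtColor(pickle.load(open(f,"rb"))["pixels"],cv2.COLOR_RGB2GRAY)[185:207,290:318]
  n,l,s,ce=cv2.connectedComponentsWithStats((g<50).astype(np.uint8));i=1+np.argmax(s[1:,4]);print(f,s[i],ce[i]+[290,185])
E
```

```text
time_s: 19.5
tool_pos: [0.4683, 0.1796, 0.2476]
tool_rot: [179.9, 15.0, -169.6]
force: [-0.2, 0.2, -0.0]
grip_width: 0.0305
time_s: 20.88
tool_pos: [0.411, 0.2161, 0.3457]
tool_rot: [-179.8, 15.1, -169.6]
force: [-0.3, -0.3, -0.9]
grip_width: 0.0321
s7.pkl [  5   5  16  12 112] [302.41964286 195.33928571]
s13.pkl [  5   7  16  12 112] [302.41964286 197.33928571]
```

View pics/s13.png

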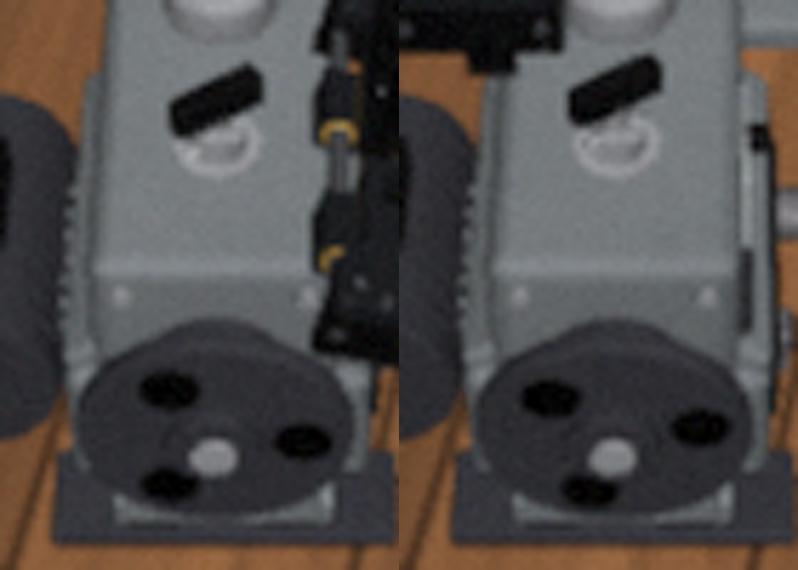

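View pics/s13f.png

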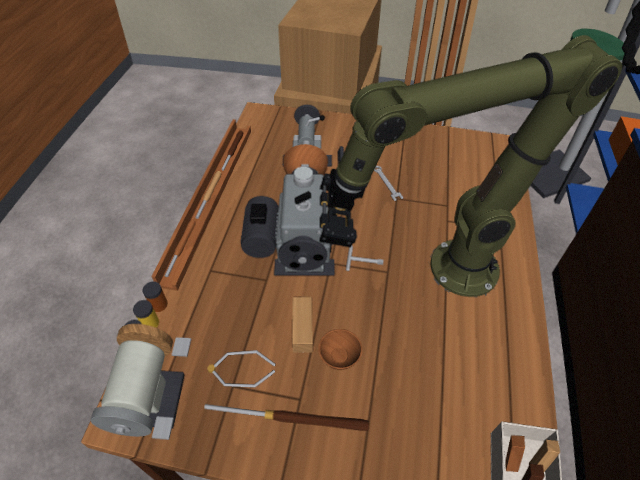

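With the arm clear, the knob bar's centroid went from (302.42,195.34) to (302.42,197.34). At 0.255 px/mm that is about 7.8 mm, a full drop. The bystanders sit where they did at the start, and the gripper touches nothing.

```bash
python3 - <<'E'
from cell import env
print(env.get_obs()["force"]);env.sign_off()
E
```

```text
[ 0.54239223 -0.56478255  0.12639417]
the job is handed in; nothing more can be done
```

The spindle is locked: the T-knob is in its deep slot and the index pin appears to be fully home. I handed the job in at about 21 s; sign-off reports no verdict.

**What I did:** I gripped the knob, lifted it about 7 mm against about 13 N, turned it 70° anticlockwise with almost no torque, and let it snap down. Then I gripped the wheel rim with 6–8 N and tilted the tool about 15° around the wheel's axis. The wheel itself turned a little less, because the arm's give took up the first few degrees. The pin dropped at about 12–15°, and I released and backed off.

**Last checks:**
- **Knob drop:** in the side camera the knob fell about 4 mm from parked to riding on the ring, then 2.0 px (about 7.8 mm) more. The expected second drop was 7.5 mm. At 4 px per 16 mm this is coarse, but well beyond the 5 mm needed.
- **Forces:** readings I took stayed under 14 N at the knob and about 9 N at the wheel. They come only at the end of each move, so short peaks in between were not seen.
- **Clear of everything:** the wrist read about 0.5 N, which is noise, and the gripper was well away from the lathe.
- **Things lying about:** by eye they were where they started in the side view; I did not measure them. The spanner and chuck key were partly hidden by the arm in that last picture.

**Disagreement:** the wheel's outline in the side view sat about 2 px (roughly 4 mm) off my prediction. The wrist view close to the rim showed it centred between the jaws, so I relied on that.

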